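Press the signal meter into its service-case insert

ROBOT

A 6-joint arm with a two-finger parallel gripper is mounted at the origin on the work surface. World frame = base frame: x ahead of the robot, y to its left, z up, the work surface at z = 0. Lengths are in m, angles in degrees, forces in N, time in s.
With the tool pointing down it reaches from about 0.35 to 0.875 m from the base axis. Payload 4.2 kg.
Tool frame: the origin (TCP) lies midway between the tips of the shut fingers; the grasp point (between the pads) lies 19 mm behind it; z points along the fingers, y is the line along which they close (so a half turn about z gives the same grasp; the last joint's range is limited). The gripper opens to 87 mm and grips with 3 to 60 N. Pads are 19 mm wide; open, the fingers measure 117 mm over their backs; the gripper's body (75 mm by 190 mm) begins 51 mm behind the grasp point.
Start: joints at [-52.334, 22.042, 0.453, 0, -68.411, -14.817], TCP at [0.243, -0.576, 0.223] pointing down, gripper open.
Joint ranges: [-179.83, 179.83], [-69.29, 118.12], [-61.27, 80.66], [-181.25, 117.63], [-171.15, -9.14], [-177.46, 177.46]. Speed limits (degrees/s): [159.86, 159.86, 180, 180, 180, 180].

INTERFACE

Orientations are given as [roll, pitch, yaw] about the fixed x, y, z axes, in that order (R = Rz(yaw) Ry(pitch) Rx(roll)).
In Python, from workcell import env gives the robot as it stands. The module is installed in compiled form; this text tells all that it offers. Calls block until the motion is done:
- env.goto(position, orientation): joint-space move of the TCP to a pose.
- env.move_straight(position, rotation=None, rate=0.15, force_limit=None): straight line of the TCP; rotation=None keeps the orientation; rate is the mean speed in m/s. With force_limit (N) it stops when the force on the tool has changed by that much, and returns True; else False.
- env.set_joints(angles): joint-space move.
- env.gripper_to(opening, grasp_force=None): opening from 0.0 (shut) to 1.0 (fully open); grasp_force is the grip in N (None keeps the last); returns when the fingers have stopped.
- env.dwell(seconds).
- env.inverse_kinematics(position, orientation): joint angles nearest the present ones, or None.
- env.read_state(): the state.
- env.grab_frame(name): name is "scene" or "top" or "wrist"; returns a dict with "image" (420x560x3 uint8, blue, green, red), "fx", "fy", "cx", "cy" (pixels), "position" and "orientation" of the camera in the world. Camera axes: x right, y up, looking along -z (the intrinsics and any distortion apply to the point x, -y, -z); pixel columns grow to the right and rows downward; lengths in m; the calibration is good to about 2 mm. A picture is of the moment at which its call begins. There is no depth.
A pose or a line that the arm cannot do raises env.Unreachable and nothing moves.
- env.close_job(): hands the job in; it is judged then, once.
Trained networks look in a picture, given as the dict that the camera call returned (one of the last four; its "shot" number tells which), for a name from the list of things; names that differ only in an ending like _2 or _b are one class to them, and where a whole thing is asked for, a point or a joint stands for the part that bears it (a point fixed in the world has none). Each returns a list of dicts, best first, with "score" (0 to 1); they miss things now and then, are a little off and sometimes report something else, mostly with a low value. They report only what shows in the picture. A call takes as long as a camera call. They do not tell look-alikes from the thing itself.
- env.search_frame(picture, thing): "xyz" ([x, y, z] in m, in world coordinates, good to about 4 mm: the middle of the surface that is visible of it).
- env.trace(picture, thing): "mask" (420x560 bool, what is visible of it).
The state is a dict: "clock": time; "joint_positions": joint angles; "qvel": joint speeds; "joint_torque": joint torques, N m; "position": TCP position; "tool_rot": TCP orientation; "force": force on the tool from outside, world axes, zero at the start; "wrist_torque": the same for the moment, N m; "opening": opening from 0.0 (shut) to 1.0 (fully open); "finger_force": force on a finger pad.
Only numpy, scipy, OpenCV 4.12 (cv2) and the standard library are available. Lean on these libraries where they do the work, as an engineer would, in place of code of your own. Each camera call takes 0.05 s, during which the arm holds its last target. There are 200 camera calls.

TASK

Pack the orange T-shaped signal meter away: lay it, screen up, in the T-shaped cutout of the service-case insert and press it fully home until it sits on the cutout's floor, then let go. Lower it in rather than dropping it, and leave the yellow multimeter and the remote control where they lie.

Things in the scene. Friction and masses are not known exactly. Their poses are not given: they have to be found in the camera images.
- signal_meter: Orange T-shaped signal meter, 46 mm thick, 0.32 kg, lying screen up. Origin: centre of underside, mid-length, near centre of mass; x along its 150 mm length, z up. Grip 44 mm wide (y), x -75 to +25 mm; head with pale screen 84 mm wide, x +25 to +75 mm. Take it across the grip near x = 0. Home, its top is 22 mm above the insert: press it down while held high, or push on its top.
- cutout (a point): Floor centre of the T cutout in the dark insert of a fixed blue case, 14 mm above the bench; x to its head end, z up. The meter's origin and axes belong here. 24 mm deep (rim 26), 3 mm clear all round, mouth bevelled 8 mm. Sprung clips stop a laid-in meter 5 to 10 mm proud; a push of 10-20 N seats it. Case spans x +-107, y -77 to +202 mm from here; its rectangular cutout stays empty.
- multimeter: Bystander: yellow rectangular multimeter with a round dial, 140 x 70 x 34 mm, loose on the bench. Origin: centre of its underside, x along its length. Leave it.
- remote: Bystander: dark remote control with grey keys, 175 x 46 x 20 mm, loose on the bench. Origin: centre of its underside, x along its length. Leave it.
Things that resemble listed ones, but are neither listed nor needed, are in the scene too. What is meant by the signal_meter is not turquoise, and is the larger of those in its own colour.

How it is judged:
By the outcome, as a careful person would: the job done as asked, in the order asked, and still so for the second after the job is handed in, with the robot touching nothing.
It also fails if it takes over 32 s, if anything falls off the work surface, if the arm or the gripper's body presses on something with over 40 N, if the wrist force passes 120 N, or if a joint passes its speed limit or range.

## Working session

There is one attempt and no reset: what is moved stays moved. The work goes in short steps, each a Python script; the robot and the scene stay as the last script left them, time stands still between calls to the robot, and variables do not carry over. Pictures are saved under pics/ and viewed, at most 10 in all, crops included, and the job is handed in when it is done.

```bash
mkdir -p pics; python3 - <<'E'
from workcell import env
import cv2, numpy as np
for n in ["top","scene"]:
    p=env.grab_frame(n); cv2.imwrite(f"pics/{n}0.png",p["image"])
    print(n,{k:np.round(v,4).tolist() if not isinstance(v,(str,int)) else v for k,v in p.items() if k!="image"})
    for t in ["signal_meter","cutout","multimeter","remote"]:
        try:print(t,[(round(d["score"],2),np.round(d["xyz"],3).tolist()) for d in env.search_frame(p,t)])
        except Exception as e: print(t,e)
print(env.read_state())
E
```

```text
top {'fx': 527.148, 'fy': 527.148, 'cx': 281.6306, 'cy': 221.8219, 'position': [0.2151, -0.2355, 1.33], 'orientation': [10.3834, 0.357, -88.985], 'shot': 1}
signal_meter [(0.85, [0.569, -0.28, 0.043]), (0.5, [0.57, -0.56, 0.051]), (0.42, [0.32, -0.288, 0.037])]
cutout [(0.6, [0.534, 0.108, 0.038])]
multimeter [(0.92, [0.487, -0.413, 0.036])]
remote [(0.68, [0.468, -0.145, 0.023])]
scene {'fx': 441.755, 'fy': 441.755, 'cx': 281.1085, 'cy': 205.452, 'position': [0.9378, -0.774, 0.6672], 'orientation': [49.108, 0.1018, 42.5959], 'shot': 2}
signal_meter [(0.73, [0.517, -0.608, 0.047]), (0.68, [0.325, -0.323, 0.031]), (0.58, [0.586, -0.293, 0.043])]
cutout [(0.65, [0.545, 0.084, 0.038]), (0.52, [0.503, -0.419, 0.032])]
multimeter [(0.91, [0.509, -0.419, 0.036])]
remote [(0.78, [0.484, -0.156, 0.017]), (0.36, [0.586, -0.295, 0.04])]
{'clock': 0.5, 'joint_positions': array([-5.23346826e+01,  2.20434346e+01,  4.49431377e-01, -1.65856786e-03,
       -6.84097855e+01, -1.48158627e+01]), 'qvel': array([-0.10829174, -0.11551482,  0.05761254,  0.01678549,  0.01065223,
       -0.10215067]), 'joint_torque': array([ 6.19191978e-04, -3.90074623e+01,  1.87446928e+01,  4.22078490e+00,
        1.49908138e-02, -4.36759501e-05]), 'position': array([ 0.24269667, -0.57591038,  0.2225054 ]), 'tool_rot': array([ 1.79995943e+02,  5.22051107e-04, -1.57151156e+02]), 'force': array([-0.37571743, -0.74111638,  0.67521841]), 'wrist_torque': array([-0.00622953,  0.00031762,  0.05245062]), 'finger_force': 0.0, 'opening': 0.9974436212875097}
```

View pics/top0.png

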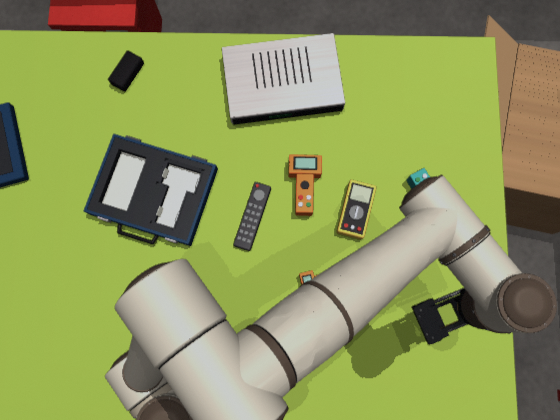

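View pics/scene0.png

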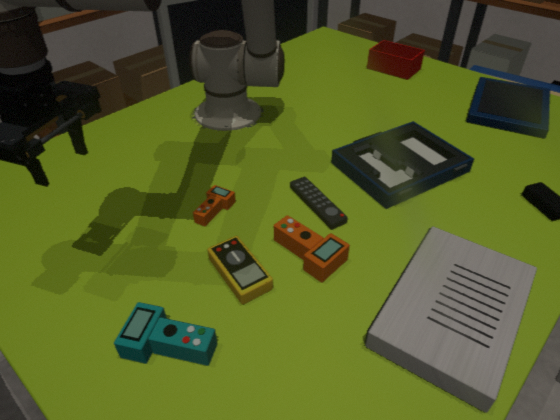

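Candidates for the meter in the top view are the large orange T at (305,183), the small orange T at (307,280) and the turquoise T at (420,178). By the description it is the large orange one at (305,183), with its head up (+x). The T cutout is at about (178,195), with its head up and turned slightly right. I'll measure both with the wrist camera from above.

```bash
cat > h.py <<'E'
import numpy as np, cv2
from scipy.spatial.transform import Rotation as Ro
from scipy.optimize import minimize
def Rc(p): return Ro.from_euler("xyz",p["orientation"],degrees=True).as_matrix()
def proj(p,X):
    c=(np.atleast_2d(X)-p["position"])@Rc(p)
    return np.c_[p["cx"]+p["fx"]*c[:,0]/-c[:,2], p["cy"]-p["fy"]*c[:,1]/-c[:,2]]
def ray(p,uv,z):
    uv=np.atleast_2d(uv).astype(float)
    d=np.c_[(uv[:,0]-p["cx"])/p["fx"],-(uv[:,1]-p["cy"])/p["fy"],-np.ones(len(uv))]@Rc(p).T
    return p["position"]+d*((z-p["position"][2])/d[:,2])[:,None]
def T(g=0): # T outline grown by g
    return np.array([[-75-g,-22-g],[25-g,-22-g],[25-g,-42-g],[75+g,-42-g],[75+g,42+g],[25-g,42+g],[25-g,22+g],[-75-g,22+g]])/1000
def place(xy,x,y,yaw,z):
    c,s=np.cos(yaw),np.sin(yaw)
    return np.c_[xy@np.array([[c,s],[-s,c]])+[x,y],np.full(len(xy),z)]
def sil(p,x,y,yaw,z0,z1,S=4):
    a=proj(p,place(T(),x,y,yaw,z0));b=proj(p,place(T(),x,y,yaw,z1)); m=np.zeros((420*S,560*S),np.uint8)
    F=[a,b]+[np.array([a[i],a[i-1],b[i-1],b[i]]) for i in range(8)]
    for f in F: cv2.fillPoly(m,[np.round(f*S+S/2).astype(np.int32)],1)
    return cv2.resize(m.astype(np.float32),(560,420),interpolation=cv2.INTER_AREA)
def fit(p,mask,x0,z0=0,z1=.046):
    f=lambda q: np.abs(sil(p,q[0],q[1],q[2],z0,z1)-mask).sum()/mask.sum()
    r=minimize(f,x0,method="Nelder-Mead",options=dict(initial_simplex=np.array(x0)+np.array([[0,0,0],[.01,0,0],[0,.01,0],[0,0,.15]]),xatol=1e-5,fatol=1e-5))
    return r.x,r.fun
def orange(p):
    h=cv2.cvtColor(p["image"],cv2.COLOR_BGR2HSV); m=cv2.inRange(h,(3,120,60),(17,255,255))
    m=cv2.morphologyEx(m,cv2.MORPH_OPEN,np.ones((3,3)))
    c=max(cv2.findContours(m,cv2.RETR_EXTERNAL,cv2.CHAIN_APPROX_NONE)[0],key=cv2.contourArea)
    o=np.zeros(m.shape,np.uint8); cv2.drawContours(o,[c],-1,1,-1); return o.astype(np.float32)
E
python3 - <<'E'
from workcell import env
from h import *
p=env.grab_frame("top"); m=orange(p); print(m.sum()); q,e=fit(p,m,[.55,-.28,0]); print("top meter",q,np.degrees(q[2]),e)
print("case corners", ray(p,[[119,138],[216,164],[188,243],[87,211]],.04).round(3).tolist())
print("cutout mid est",ray(p,[[182,177],[172,222]],.02).round(3).tolist())
w=env.grab_frame("wrist"); s=env.read_state()
R=Ro.from_euler("xyz",s["tool_rot"],degrees=True).as_matrix()
print("wrist cam in tool",R.T@(w["position"]-s["position"]),(R.T@Rc(w)).round(3),w["fx"])
# look over cutout then the meter
for yaw in (-13,167,77,-103): print(yaw,env.inverse_kinematics([.53,.07,.30],[180,0,yaw]))
for yaw in (0,180): print(yaw,env.inverse_kinematics([.55,-.28,.2],[180,0,yaw]))
E
```

```text
931.0
top meter [ 0.5508531  -0.27845883 -0.02099374] -1.2028527933182023 0.5935821533203125
case corners [[0.663, 0.198, 0.04], [0.598, -0.054, 0.04], [0.394, 0.007, 0.04], [0.471, 0.264, 0.04]]
cutout mid est [[0.568, 0.035, 0.02], [0.45, 0.054, 0.02]]
wrist cam in tool [ 0.07426833  0.00027199 -0.1620641 ] [[-0.     0.962  0.272]
 [ 1.    -0.     0.001]
 [ 0.001  0.272 -0.962]] 320.54217728547803
-13 [ 2.49161830e+01  1.04899900e+01 -4.57003869e+00  2.54444375e-14
 -7.49399713e+01  5.20838170e+01]
167 [ 2.49161830e+01  1.04899900e+01 -4.57003869e+00 -2.54444375e-14
 -7.49399713e+01 -1.27916183e+02]
77 [ 24.91618304  10.48998997  -4.57003869   0.         -74.93997134
 142.08381696]
-103 [ 24.91618304  10.48998997  -4.57003869   0.         -74.93997134
 -37.91618304]
0 [-1.19740411e+01  2.21899657e+01 -2.65115782e+00  2.54444375e-14
 -6.51588765e+01  1.01974041e+02]
180 [-1.19740411e+01  2.21899657e+01 -2.65115782e+00 -2.54444375e-14
 -6.51588765e+01 -7.80259589e+01]
```

```bash
python3 - <<'E'
from workcell import env
from h import *
import pickle
t=env.read_state()["clock"]
env.goto([.51,.045,.20],[180,0,167]); c=env.grab_frame("wrist")
env.goto([.55,-.28,.20],[180,0,180]); w=env.grab_frame("wrist")
print(t,env.read_state()["clock"])
pickle.dump((c,w),open("f.pkl","wb"))
cv2.imwrite("pics/cw.png",np.hstack([c["image"],w["image"]])[:, :])
cv2.imwrite("pics/c1.png",c["image"]);cv2.imwrite("pics/w1.png",w["image"])
E
```

```text
0.6 4.35
```

View pics/c1.png

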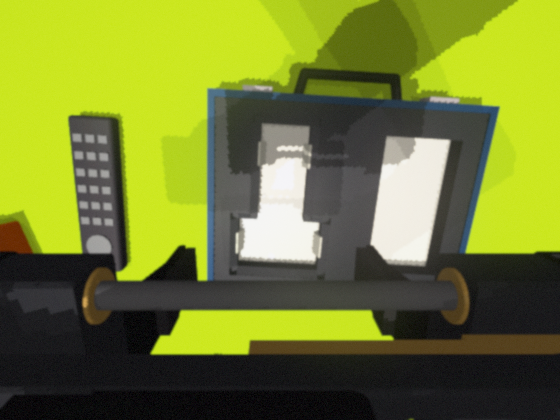

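View pics/w1.png

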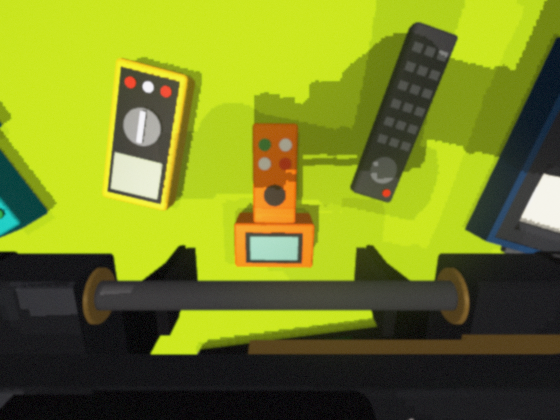

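The cutout view shows the white T floor at (285,195), tail at the top and head at the bottom, with clips at (265,153), (307,155), (240,240) and (318,240). The meter view shows the large orange T at (275,195) with its screen at (274,248), which confirms the choice.

```bash
python3 - <<'E'
from h import *
import pickle
c,w=pickle.load(open("f.pkl","rb"))
m=orange(w); q,e=fit(w,m,[.54,-.28,0]); print("meter",q.round(4),np.degrees(q[2]).round(2),e)
q2,e2=fit(w,m,[.56,-.27,-.05]); print(q2.round(4),e2)
v=w["image"].copy()
for z in(0,.046): cv2.polylines(v,[np.round(proj(w,place(T(),*q,z))).astype(int)],True,(255,0,0),1)
h=cv2.cvtColor(c["image"],cv2.COLOR_BGR2HSV); M=((h[...,2]>125)&(h[...,1]<70)).astype(np.uint8)
M[:, :225]=0; M[:,340:]=0; M[:115]=0; M[275:]=0
M=cv2.morphologyEx(M,cv2.MORPH_CLOSE,np.ones((5,5)))
def vis(p,x,y,a,S=4):
    o=None
    for z,g in((.014,3),(.030,3),(.038,11)):
        k=np.zeros((420*S,560*S),np.uint8); cv2.fillPoly(k,[np.round(proj(p,place(T(g),x,y,a,z))*S+S/2).astype(np.int32)],1)
        o=k if o is None else o&k
    return cv2.resize(o.astype(np.float32),(560,420),interpolation=cv2.INTER_AREA)
f=lambda q: np.abs(vis(c,*q)-M).sum()/M.sum()
for x0 in ([.51,.045,-.22],[.505,.04,-.25]):
    r=minimize(f,x0,method="Nelder-Mead",options=dict(initial_simplex=np.array(x0)+np.array([[0,0,0],[.01,0,0],[0,.01,0],[0,0,.1]]),xatol=1e-5,fatol=1e-5))
    print("cutout",r.x.round(4),np.degrees(r.x[2]).round(2),r.fun)
u=c["image"].copy()
for z,g,col in((.014,3,(255,0,0)),(.038,11,(0,0,255))): cv2.polylines(u,[np.round(proj(c,place(T(g),*r.x,z))).astype(int)],True,col,1)
a=np.array([[-107,-77],[107,-77],[107,202],[-107,202]])/1000
cv2.polylines(u,[np.round(proj(c,place(a,*r.x,.042))).astype(int)],True,(0,255,255),1)
pick=lambda I:cv2.resize(I[90:290,200:400],None,fx=2,fy=2,interpolation=cv2.INTER_NEAREST)
cv2.imwrite("pics/ov.png",np.hstack([pick(v),pick(u)]))
np.save("q.npy",[q,r.x])
E
```

```text
meter [ 0.5514 -0.2809 -0.0028] -0.16 0.38858562707901
[ 0.5508 -0.281  -0.0169] 0.3892345130443573
cutout [ 0.5163  0.0496 -0.2921] -16.73 0.07117308179285896
cutout [ 0.5164  0.0497 -0.2942] -16.86 0.07089611293998481
```

View pics/ov.png

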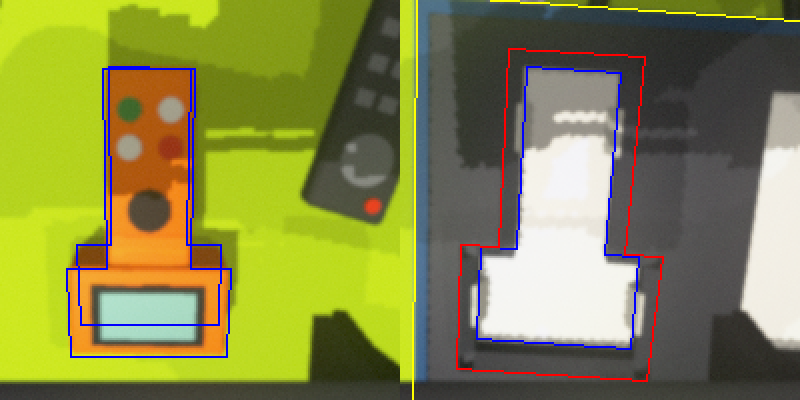

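```bash
cat >> h.py <<'E'
def vis(p,x,y,a,S=4):
    o=None
    for z,g in((.014,3),(.030,3),(.038,11)):
        k=np.zeros((420*S,560*S),np.uint8); cv2.fillPoly(k,[np.round(proj(p,place(T(g),x,y,a,z))*S+S/2).astype(np.int32)],1)
        o=k if o is None else o&k
    return cv2.resize(o.astype(np.float32),(560,420),interpolation=cv2.INTER_AREA)
def white(p,q,d=15):
    h=cv2.cvtColor(p["image"],cv2.COLOR_BGR2HSV); M=((h[...,2]>110)&(h[...,1]<70)).astype(np.uint8)
    n=cv2.dilate((vis(p,*q)>0).astype(np.uint8),np.ones((d,d)))
    return cv2.morphologyEx(M*n,cv2.MORPH_CLOSE,np.ones((5,5)))
def fitc(p,q):
    M=white(p,q); f=lambda q: np.abs(vis(p,*q)-M).sum()/M.sum()
    r=minimize(f,q,method="Nelder-Mead",options=dict(initial_simplex=np.array(q)+np.array([[0,0,0],[.006,0,0],[0,.006,0],[0,0,.1]]),xatol=1e-5,fatol=1e-5)); return r.x,r.fun
def metermask(p,q,d=31):
    h=cv2.cvtColor(p["image"],cv2.COLOR_BGR2HSV); m=((h[...,0]<20)|(h[...,0]>172)).astype(np.uint8)*(h[...,1]>100)*(h[...,2]>50)
    m=(m*cv2.dilate((sil(p,*q,0,.046)>0).astype(np.uint8),np.ones((d,d)))).astype(np.uint8)
    c=max(cv2.findContours(cv2.morphologyEx(m,cv2.MORPH_CLOSE,np.ones((3,3))),cv2.RETR_EXTERNAL,cv2.CHAIN_APPROX_NONE)[0],key=cv2.contourArea)
    o=np.zeros(m.shape,np.uint8); cv2.drawContours(o,[c],-1,1,-1); return o.astype(np.float32)
E
python3 - <<'E'
from h import *
import pickle
c,w=pickle.load(open("f.pkl","rb")); q,k=np.load("q.npy")
t=dict(image=cv2.imread("pics/top0.png"),fx=527.148,fy=527.148,cx=281.6306,cy=221.8219,position=np.array([.2151,-.2355,1.33]),orientation=[10.3834,.357,-88.985])
out={}
for n,p in(("wrist",w),("top",t)):
    m=metermask(p,q,31 if n=="wrist" else 15); r=fit(p,m,q); print(n,"meter",r[0].round(4),np.degrees(r[0][2]).round(2),round(r[1],3)); out[n]=r[0]
for n,p in(("wrist",c),("top",t)):
    r=fitc(p,k); print(n,"cut",r[0].round(4),np.degrees(r[0][2]).round(2),round(r[1],3))
    if n=="wrist": k1=r[0]
np.save("q.npy",[out["wrist"],k1])
E
```

```text
wrist meter [ 0.5512 -0.2807 -0.0074] -0.42 0.062
top meter [ 0.5509 -0.2786 -0.0255] -1.46 0.062
wrist cut [ 0.5164  0.0495 -0.287 ] -16.44 0.066
top cut [ 0.5163  0.0515 -0.2823] -16.18 0.074
```

Both cameras agree to within 2 mm. I'll grasp high, with the tips 29 mm above the underside so they stay clear of the insert when the meter is home.

```bash
python3 - <<'E'
from workcell import env
from h import *
import pickle
q,k=np.load("q.npy"); ya=180-.8; yb=180-16.4
pr=lambda s:(lambda d:print(s,round(d["clock"],2),d["position"].round(4),d["tool_rot"].round(1),d["force"].round(1),"op",round(d["opening"],3),"ff",round(float(np.max(d["finger_force"])),1)))(env.read_state())
env.move_straight([q[0],q[1],.10],[180,0,ya],rate=.2)
print(env.move_straight([q[0],q[1],.029],rate=.08,force_limit=8)); pr("down")
env.gripper_to(0,45); pr("grip")
env.move_straight([q[0],q[1],.15],rate=.15); pr("lift")
env.goto([k[0],k[1],.15],[180,0,yb]); env.dwell(.2); pr("over")
w=env.grab_frame("wrist"); t=env.grab_frame("top"); pickle.dump((w,t),open("g.pkl","wb"))
cv2.imwrite("pics/g.png",w["image"])
E
```

```text
False
down 6.03 [ 0.5517 -0.2809  0.0296] [-1.800e+02  1.000e-01  1.792e+02] [ 0.5 -0.  -0.2] op 1.0 ff 0.0
grip 6.83 [ 0.5512 -0.2807  0.029 ] [-180.     0.   179.2] [ 0.1 -0.5  1.2] op 0.497 ff 45.0
lift 7.79 [ 0.5503 -0.2803  0.1486] [ 1.799e+02 -1.000e-01  1.792e+02] [-0.4  0.8 -3.2] op 0.501 ff 45.0
over 9.25 [0.5166 0.0486 0.1498] [-180.    -0.   163.5] [ 0.3 -0.2 -2.4] op 0.5 ff 45.0
```

View pics/g.png

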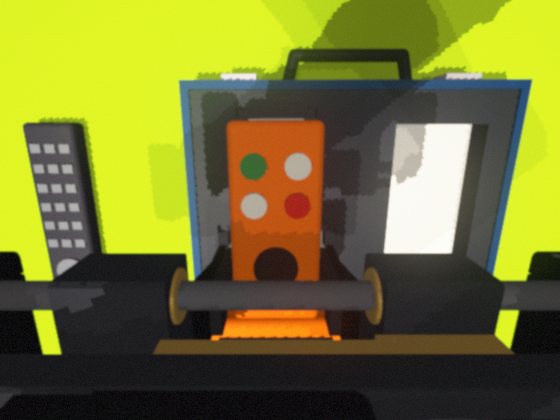

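The meter is held squarely: its tail edge runs from (228,122) to (324,122), over the cutout. I'll check that edge against the expected projection, then lower.

```bash
python3 - <<'E'
from workcell import env
from h import *
import pickle,sys
w,t=pickle.load(open("g.pkl","rb")); q,k=np.load("q.npy")
print("tail edge expected",proj(w,place(np.array([[-.075,-.022],[-.075,.022]]),.5166,.0486,np.radians(-16.5),.1498-.029+.046)).round(1).tolist())
pr=lambda s:(lambda d:print(s,round(d["clock"],2),d["position"].round(4),d["tool_rot"].round(1),d["force"].round(1),"op",round(d["opening"],3)))(env.read_state())
print(env.move_straight([k[0],k[1],.08],rate=.12,force_limit=10)); pr("a")
print(env.move_straight([k[0],k[1],.048],rate=.03,force_limit=8)); pr("touch")
E
```

```text
tail edge expected [[224.6, 121.4], [325.7, 121.4]]
False
a 10.08 [0.5171 0.0496 0.0806] [1.800e+02 1.000e-01 1.636e+02] [ 0.3  0.1 -2.4] op 0.502
True
touch 10.96 [0.5164 0.0492 0.0518] [-179.9   -0.   163.6] [ 0.7 -0.2  3.3] op 0.495
```

It stopped 9 mm proud with almost no side force, so it is resting on the clips. Next I'll press it home.

```bash
python3 - <<'E'
from workcell import env
from h import *
q,k=np.load("q.npy")
pr=lambda s:(lambda d:print(s,round(d["clock"],2),d["position"].round(4),d["tool_rot"].round(1),d["force"].round(1),"op",round(d["opening"],3)))(env.read_state())
print(env.move_straight([k[0],k[1],.041],rate=.02,force_limit=30)); pr("press")
env.dwell(.2); pr("settle")
E
```

```text
False
press 11.61 [0.5178 0.0495 0.0429] [-179.9    0.   163.6] [-2.3 -2.1 10.3] op 0.504
settle 11.81 [0.5178 0.0495 0.0429] [-179.9    0.   163.6] [-1.8 -2.2 10.4] op 0.5
```

```bash
python3 - <<'E'
from workcell import env
from h import *
q,k=np.load("q.npy")
pr=lambda s:(lambda d:print(s,round(d["clock"],2),d["position"].round(4),d["force"].round(1),"op",round(d["opening"],3)))(env.read_state())
env.gripper_to(.75); pr("open")
env.move_straight([k[0],k[1],.10],rate=.12)
env.gripper_to(0,20)
c,s=np.cos(k[2]),np.sin(k[2])
for d in (-.03,.03):
    P=k[:2]+d*np.array([c,s])
    env.move_straight([*P,.075],rate=.15)
    print(env.move_straight([*P,.052],rate=.02,force_limit=8)); pr("contact")
    print(env.move_straight([*P,.052],rate=.02,force_limit=15)); pr("push")
    env.move_straight([*P,.08],rate=.1)
env.goto([.40,-.10,.30],[180,0,180]); 
t=env.grab_frame("top"); sc=env.grab_frame("scene"); pr("end")
cv2.imwrite("pics/end.png",np.hstack([cv2.resize(t["image"][110:270,50:370],None,fx=1.25,fy=1.25),cv2.resize(sc["image"][80:240,180:500],None,fx=1.25,fy=1.25)]))
E
```

```text
open 12.51 [0.5164 0.0495 0.0409] [0.5 0.9 0.1] op 0.75
True
contact 15.57 [0.4876 0.0579 0.0604] [-0.1 -0.5  6.1] op 0.003
True
push 15.78 [0.4877 0.0579 0.0604] [-1.8  0.   3.9] op 0.003
True
contact 17.44 [0.5451 0.041  0.0605] [-0.8  1.1  4.5] op 0.005
True
push 17.67 [0.5451 0.041  0.0605] [-0.4  0.7  4.4] op 0.002
end 19.27 [ 0.4002 -0.0996  0.2986] [ 0.3  0.4 -0. ] op 0.005
```

View pics/end.png

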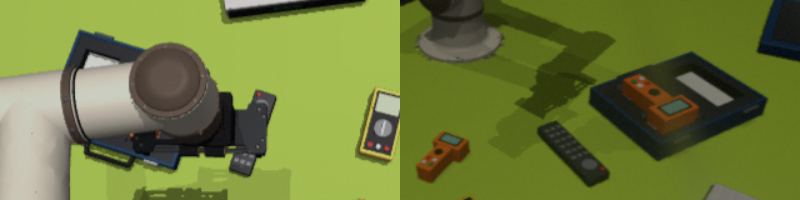

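The meter's top is at 60.4 mm at two points along the grip, against 60 mm expected when home. It lies in the T cutout at (660,100), the remote and multimeter are unmoved, and the arm is clear.

```bash
python3 -c "
from workcell import env
print(env.close_job())"
```

```text
the job is handed in; nothing more can be done
None
```

The orange signal meter is packed screen up and pressed home in the T cutout (top measured at 60.4 mm, 60 mm expected), released, with the multimeter and remote left where they lay; the job is handed in at about 19 s.

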